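Seat a centre-cap mandrel in the striping turntable and set it to zero

TASK

Get the wheel cap ready for its first pinstripe: take the knurled mandrel that carries the cap and work its square foot into the pocket of the turntable, shuffling it by feel without forcing it until it drops fully home with its shoulder down on the platter. Then turn the platter round with the mandrel until the white stripe on the cap lies in line with the brass zero pointer, let go, and leave the mandrel upright and home. Leave the gold-lidded jar, the blue tape and the red pounce wheel where they are.

Things in the scene. Friction and masses are not known exactly. Their poses are not given: they have to be found in the camera images.
- turntable: Indexing turntable: green round cast foot 172 mm across, fixed to the table top; place and yaw vary. Origin: centre of its underside. A post at its -x edge (to 95 mm from the axis, 37 mm high) carries the brass zero pointer. On it a round aluminium platter, 150 mm across, turns about the vertical axis through the origin; stiff bearing, takes about 0.3 N m to turn, stays where it is left.
- pocket_mouth (a point): Centre of the pocket's mouth, level with the platter's flat top, 37 mm above the table top, on the platter's axis. Axes are the fixed foot's: x runs from the brass pointer to the axis. The pocket begins as a loose round bore 42 mm across and 8 mm deep, with a flat ledge round its bottom.
- recess_mouth (a point): Centre of the square drive recess in that ledge, 29 mm above the table top; axes are the fixed foot's. The recess is 27.8 mm square (edges broken 1 mm), 9 mm deep, and turns with the platter. Its angle is NOT measured: one side pair is parallel to the platter's red zero mark, left 14 to 76 degrees anticlockwise (from above) of the pointer. A foot slid round on the ledge under 10 N does not drag it.
- pointer_tip (a point): Inner tip of the brass zero pointer, 77 mm from the platter's axis on the foot's -x side, 35 mm above the table top; it points along the foot's +x at the axis.
- mandrel_mid (a point): Middle of the mandrel (loose, 72 mm high, about 0.25 kg, upright), on its axis, 40 mm above the underside of its foot; z up. Round knurled barrel, 48 mm across from 16 to 62 mm above that underside, is the place to grip; black cap from 62 to 72 mm. The cap's white stripe runs along x, alike at both ends. Fully home, this point is 61 mm above the table top, 24 mm above the platter.
- mandrel_foot (a point): Centre of the underside of the mandrel's square steel foot: 26 mm wide, sides parallel to the mandrel's x and y, 16 mm long up to the flat shoulder under the barrel; its last 2 mm is only 24 mm wide. It stands on the table top at the start, 29 mm above it when resting on the ledge, 21 mm when fully home with the shoulder on the platter (it then clears the recess floor).
- jar_gold: Bystander: white paint jar with a gold lid, 59 mm across, 50 mm high, loose; origin at the centre of its underside.
- tape_fine: Bystander: flat roll of fine blue tape, 66 mm across, 10 mm high, loose; origin at the centre of its underside.
- pounce_wheel: Bystander: pounce wheel, a hand tool with a red handle, 119 mm long along its y, 13 mm wide, lying loose; origin at the centre of its underside.
There are look-alikes about, which are no part of the job. There is more than one size of the part that bears mandrel_mid; the job needs the middle-sized.

How it is judged:
By the outcome, as a careful person would: the job done as asked, in the order asked, and still so for the second after the job is handed in, with the robot touching nothing.
It also fails if it takes over 72 s, if anything falls off the work surface, if the arm or the gripper's body presses on something with over 40 N, if the wrist force passes 120 N, or if a joint passes its speed limit or range.

ROBOT

A 6-joint arm with a two-finger parallel gripper is mounted at the origin on a cart in front of the work surface, level with it; the furniture and walls round the work are solid. World frame = base frame: x ahead of the robot, y to its left, z up, the work surface at z = 0. Lengths are in mm, angles in rad, forces in N, time in s.
With the tool pointing down it reaches from about 350 to 975 mm from the base axis. Payload 7.1 kg.
Tool frame: the origin (TCP) lies between the finger pads; the fingertips stand 8 mm ahead of it and the grasp point (between the pads) lies 11 mm behind it (ctrl.tips_ahead is the distance from the TCP to the fingertips, in mm); y points along the fingers, z is the direction in which the jaws open and shut, and the axes are right-handed (so a half turn about y gives the same grasp; the last joint's range is limited). The gripper opens to 88 mm and grips with 3 to 60 N. Pads are 20 mm wide; open, the fingers measure 115 mm over their backs; the gripper's body (75 mm by 178 mm) begins 61 mm behind the grasp point.
Start: joints at [1.123, 0.423, 1.63, -0, 1.089, -0.019], TCP at [259.83, 568.413, 193.775] pointing down, gripper open.
Joint ranges: [-3, 3], [-0.9, 2.11], [0.09, 2.58], [-1.31, 4.45], [0.11, 2.69], [-2.54, 2.54]. Speed limits (rad/s): [2.39, 2.39, 3.01, 3.14, 3.14, 3.14].

INTERFACE

Orientations are given as a rotation vector (axis times angle).
In Python, from workcell import ctrl gives the robot as it stands.
- The arm moves only by the shell command python3 -m creep 'ROWS'. ROWS is JSON, a list of rows, each an object of numbers: "tx", "ty", "tz": the shift along the world's x, y, z in mm; "rx", "ry", "rz": the turn, a rotation vector about the world's x, y, z in rad; "fingers": the closure in counts, from 0 (fully open) to 255 (shut). A call has 1 to 10 rows; each row is the pose to reach, as a shift and turn from the pose commanded when the call began; what a row does not reach only later rows make up. A row lasts 1/8 s, in which the tool goes at most 62.5 mm and 10.7 degrees, less where a joint would pass 70% of its speed; a pose out of reach is approached as far as the arm can. A call with a gripper value outside its range is refused whole. The fingers move at their own pace and stop on an object; the grip force is fixed at half the most. Time passes only in rows, so rows that repeat a pose let the fingers close. It gives the time, the measured TCP pose, the force and the opening at its end, in the units of the state.
- ctrl.get_obs(): the state, without advancing time (a new reading comes with each control period).
- ctrl.get_image(name): name is "scene" or "top" or "wrist"; returns a dict with "pixels" (480x640x3 uint8, blue, green, red), "intrinsics" (3x3 intrinsics, pixels), "k1" (the pictures are not rectified: a ray, as slopes to the right and down, at radius r is drawn at 1 + k1 r^2 times it, then the intrinsics apply), "rvec" (rotation vector, rad) and "tvec" (3), from world to camera coordinates, as OpenCV has them. Camera axes: x right, y down, z forward; pixel columns grow to the right and rows downward; lengths in mm; the calibration is good to about 2 mm. A picture is of the moment at which its call begins. There is no depth.
- ctrl.close_job(): hands the job in, once; it reports no verdict.
The state is a dict: "t": time; "qpos": joint angles; "qvel": joint speeds; "joint_torque": joint torques, N m; "ee_pos": TCP position; "orientation": TCP orientation; "ft_force": force on the tool from outside, world axes, zero at the start; "moment": the same for the moment, N m; "width": finger opening in mm.
Only numpy, scipy, OpenCV 4.12 (cv2) and the standard library are available. Lean on these libraries where they do the work, as an engineer would, in place of code of your own. Each camera call takes 0.05 s, during which the arm holds its last target.

## Working session

There is one attempt and no reset: what is moved stays moved. The work goes in short steps, Python scripts to look and compute and a shell command to move; the robot and the scene stay as the last step left them, time stands still between calls to the robot, and variables do not carry over. Pictures are saved under pics/ and viewed, and the job is handed in when it is done.

```bash
ls; mkdir -p pics
cat > h.py <<'E'
import numpy as np, cv2
from workcell import ctrl
def grab(n,fn=None):
    im=ctrl.get_image(n)
    if fn: cv2.imwrite('pics/'+fn,im['pixels'])
    return im
def ray(im,u,v):
    K=np.array(im['intrinsics']);k=im['k1']
    d=np.array([(u-K[0,2])/K[0,0],(v-K[1,2])/K[1,1]])
    s=d.copy()
    for _ in range(30): s=d/(1+k*(s@s))
    R,_=cv2.Rodrigues(np.array(im['rvec'],float));t=np.array(im['tvec'],float).ravel()
    return -R.T@t, R.T@np.array([s[0],s[1],1.])
def onz(im,u,v,z):
    c,d=ray(im,u,v);return c+d*(z-c[2])/d[2]
def proj(im,P):
    R,_=cv2.Rodrigues(np.array(im['rvec'],float));t=np.array(im['tvec'],float).ravel()
    p=R@np.array(P,float)+t;s=p[:2]/p[2];s=s*(1+im['k1']*(s@s));K=np.array(im['intrinsics'])
    return np.array([K[0,0]*s[0]+K[0,2],K[1,1]*s[1]+K[1,2]])
E
python3 - <<'E'
from h import *
for n in('scene','top','wrist'):
    im=grab(n,n+'0.png');c,d=ray(im,320,240);print(n,c.round(),d.round(2),im['intrinsics'][0][0],im['k1'])
o=ctrl.get_obs();print(o,ctrl.tips_ahead)
E
```

```text
pics
scene [  44. -722.  895.] [ 0.42  0.56 -0.71] 580.1442569507677 -0.15682663346388417
top [ 383.  -78. 1004.] [ 0.16  0.01 -0.99] 557.5215123260665 -0.11642778550535728
wrist [188. 601. 383.] [ 0.25 -0.13 -0.96] 355.5109994388281 0.003838660108687285
{'t': 0.15, 'qpos': array([ 1.12297283e+00,  4.23679777e-01,  1.63045308e+00, -3.74249568e-06,
        1.08858410e+00, -1.90048426e-02]), 'qvel': array([-0.00092678, -0.0014308 , -0.00199627,  0.00120031, -0.00095912,
        0.00098978]), 'joint_torque': array([ 9.47998487e-04, -5.44989967e+01, -2.73919576e+01,  6.45145099e-02,
        2.04545137e-02, -4.16027626e-05]), 'ee_pos': array([259.66726368, 568.03262304, 193.19536012]), 'orientation': array([-1.54560285,  0.3365782 , -0.33617217]), 'ft_force': array([-0.95226309,  0.16303984, -0.15986219]), 'moment': array([-0.02509052,  0.06653599, -0.00134584]), 'width': 87.95324598861717} 8.0
```

View pics/top0.png

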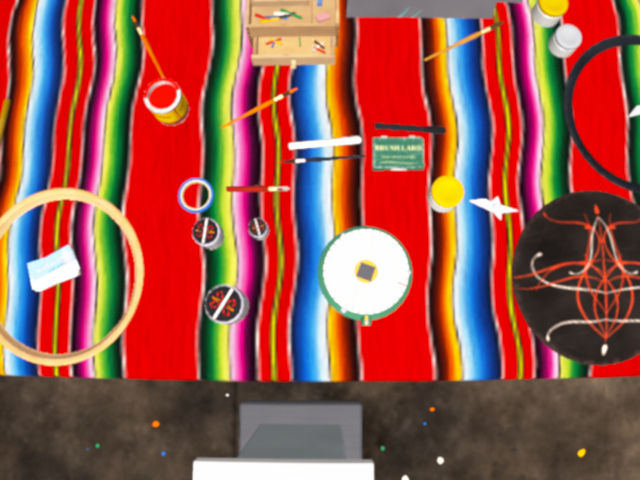

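View pics/scene0.png

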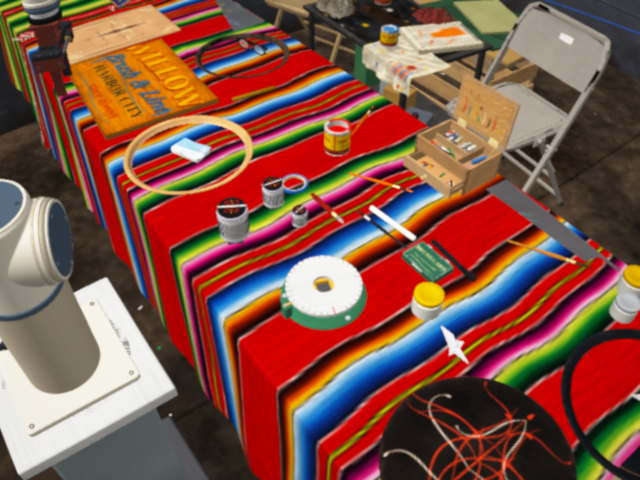

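View pics/wrist0.png

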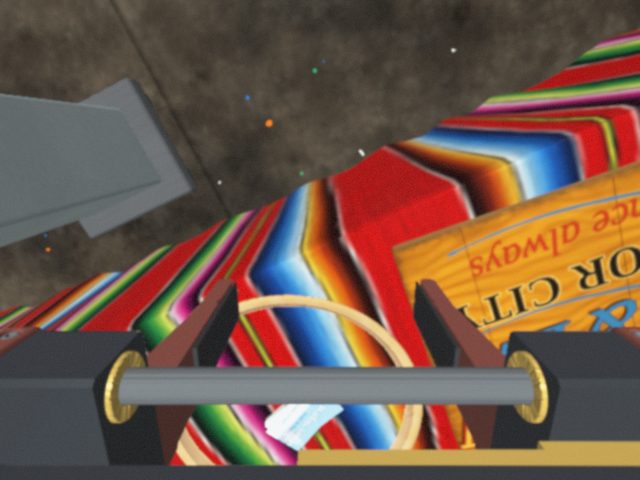

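The top view shows three mandrels at about (207,233), (258,229) and (227,303), with the turntable at (365,273) and its pointer at (367,321). The jar is at (447,193), the tape ring at (195,195) and the red pounce wheel at (258,188). I'll zoom in and measure.

Run:
```python
from h import *
im=grab('top');p=im['pixels']
a=cv2.resize(p[180:330,180:290],None,fx=4,fy=4,interpolation=cv2.INTER_CUBIC)
b=cv2.resize(p[220:330,312:418],None,fx=5,fy=5,interpolation=cv2.INTER_CUBIC)
cv2.imwrite('pics/a1.png',a);cv2.imwrite('pics/b1.png',b)
for u,v in((207,232),(258,228),(227,302)):print(onz(im,u,v,72).round(1))
print('plat',onz(im,367,272,37).round(1),'ptr',onz(im,367,319,35).round(1))
```

```text
[545.6 125.8  72. ]
[552.4  38.3  72. ]
[426.5  88.4  72. ]
plat [ 480.6 -148.8   37. ] ptr [ 399.3 -148.1   35. ]
```

View pics/a1.png

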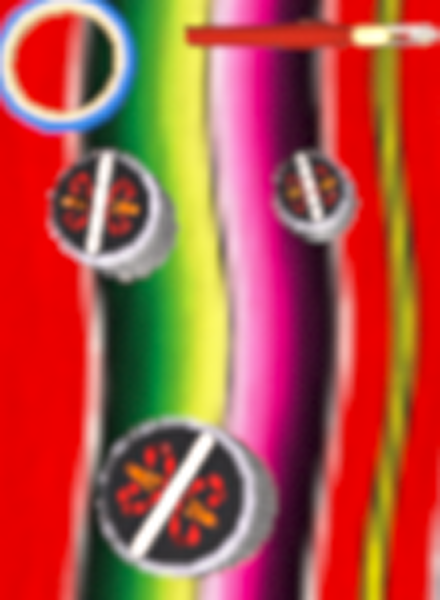

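View pics/b1.png

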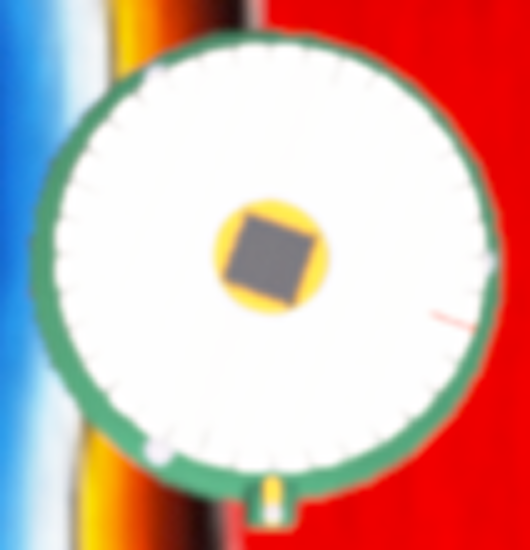

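The middle-sized mandrel's stripe in this zoom runs from (108,152) to (93,254). The square recess in the platter is visible, with the red mark at about (455,322). Next I'll measure these precisely.

Run:
```python
from h import *
def blobs(m):
    n,l,s,c=cv2.connectedComponentsWithStats(m.astype(np.uint8));return [(l==i,s[i],c[i]) for i in range(1,n)]
im=grab('top');p=im['pixels'].astype(int);B,G,R=p[...,0],p[...,1],p[...,2]
# platter
w=(p.min(2)>225); w[:, :312]=0;w[:,418:]=0;w[:220]=0;w[330:]=0
m=max(blobs(w),key=lambda b:b[1][4])[0]
cn,_=cv2.findContours(m.astype(np.uint8),cv2.RETR_EXTERNAL,cv2.CHAIN_APPROX_NONE)
h=cv2.convexHull(max(cn,key=len))[:,0]
P=np.array([onz(im,u,v,37)[:2] for u,v in h]);(c,r)=cv2.minEnclosingCircle(P.astype(np.float32));A=np.c_[2*P,np.ones(len(P))];s=np.linalg.lstsq(A,(P**2).sum(1),rcond=None)[0]
print('plat',c,r,'fit',s[:2],np.sqrt(s[2]+s[0]**2+s[1]**2))
# bore yellow ring + recess
nb=(p.min(2)<190);nb[:,350:385]&=True
sub=np.zeros_like(nb);sub[255:290,348:386]=nb[255:290,348:386]
b=max(blobs(sub),key=lambda b:b[1][4]);print('bore px',b[2],b[1],onz(im,*b[2],33).round(1))
g=(abs(R-B)<35)&(R<170);sq=np.zeros_like(g);sq[255:290,348:386]=g[255:290,348:386]
b=max(blobs(sq),key=lambda b:b[1][4]);
cn,_=cv2.findContours(b[0].astype(np.uint8),cv2.RETR_EXTERNAL,cv2.CHAIN_APPROX_NONE)
Q=np.array([onz(im,u,v,29)[:2] for u,v in cn[0][:,0]],np.float32);print('sq',cv2.minAreaRect(Q),onz(im,*b[2],29))
# red mark
d=(R-G>12)&(R>180)&m|((R-G>12)&(R>180)&(cv2.morphologyEx(m.astype(np.uint8),cv2.MORPH_CLOSE,np.ones((9,9)))>0))
yy,xx=np.mgrid[:480,:640];d&=(xx>394)&(xx<408)&(yy>275)&(yy<292)
print('red',[(onz(im,x,y,37)[:2].round(1),(R-G)[y,x]) for y,x in zip(*np.where(d))])
# pointer yellow
y=(R-B>60)&(yy>310)&(yy<330)&(xx>358)&(xx<376)&(G>150);
print('ptr',[(x,yv) for yv,x in zip(*np.where(y))])
# mandrel stripe
for (x0,x1,y0,y1) in((192,220,217,250),(248,270,216,240),(204,246,285,322)):
    # dark cap filled -> enclose
    m=np.zeros((480,640),bool);sb=p[y0:y1,x0:x1];m[y0:y1,x0:x1]=(sb.min(2)>150)
    bb=[(b[1],b[2].round(1)) for b in blobs(m) if b[1][4]>10];
    dk=np.zeros((480,640),np.uint8);dk[y0:y1,x0:x1]=(sb.max(2)<110)
    pts=np.argwhere(dk)[:,::-1]
    print('cap',bb)
```

```text
plat (480.1717529296875, -144.5672149658203) 77.9464340209961 fit [ 482.54420146 -146.38004518] 74.55426458935347
bore px [365.73300971 270.9368932 ] [355 260  23  23 412] [ 482.8 -146.9   33. ]
sq ((482.7007751464844, -146.3612518310547), (23.258106231689453, 22.933259963989258), 70.98538970947266) [ 482.55771268 -146.53919277   29.        ]
red [(array([ 463. , -202.6]), np.int64(18)), (array([ 463. , -204.3]), np.int64(22)), (array([ 463. , -206.1]), np.int64(13)), (array([ 461.3, -202.5]), np.int64(15)), (array([ 461.3, -204.3]), np.int64(30)), (array([ 461.3, -206. ]), np.int64(35)), (array([ 461.3, -207.8]), np.int64(26)), (array([ 461.3, -209.5]), np.int64(15)), (array([ 459.5, -206. ]), np.int64(15)), (array([ 459.5, -207.7]), np.int64(23)), (array([ 459.5, -209.5]), np.int64(28)), (array([ 459.5, -211.2]), np.int64(33)), (array([ 459.5, -213. ]), np.int64(27)), (array([ 459.5, -214.7]), np.int64(18)), (array([ 459.5, -216.5]), np.int64(19)), (array([ 457.8, -211.2]), np.int64(16)), (array([ 457.8, -212.9]), np.int64(25)), (array([ 457.8, -214.7]), np.int64(33)), (array([ 456
[... 428 characters left out ...]
365), np.int64(318)), (np.int64(366), np.int64(318)), (np.int64(367), np.int64(318)), (np.int64(368), np.int64(318)), (np.int64(364), np.int64(319)), (np.int64(365), np.int64(319)), (np.int64(366), np.int64(319)), (np.int64(367), np.int64(319)), (np.int64(368), np.int64(319)), (np.int64(365), np.int64(320)), (np.int64(366), np.int64(320)), (np.int64(367), np.int64(320)), (np.int64(365), np.int64(325)), (np.int64(366), np.int64(325)), (np.int64(367), np.int64(325))]
cap [(array([196, 218,  24,  32, 238], dtype=int32), array([209.4, 236.9]))]
cap [(array([253, 219,  14,  21,  98], dtype=int32), array([259.1, 231.4]))]
cap [(array([209, 285,  35,  37, 353], dtype=int32), array([229.5, 303.9]))]
```

Run:
```python
from h import *
from scipy.spatial.transform import Rotation as Ro
im=grab('top');p=im['pixels'].astype(int)
x0,x1,y0,y1=190,226,212,252
m=(p[...,2].clip(0)>0)
yy,xx=np.mgrid[:480,:640]
br=p.min(2)
# stripe: bright pixels within 5px band of the rough line
a=np.array([207,218.]);b=np.array([203.25,243.5]);t=(b-a)/np.hypot(*(b-a));n=np.array([-t[1],t[0]])
s=(xx-a[0])*t[0]+(yy-a[1])*t[1];d=(xx-a[0])*n[0]+(yy-a[1])*n[1]
k=(s>2)&(s<24)&(abs(d)<3.5);w=np.clip(br-80,0,None)[k].astype(float)
Pw=np.array([onz(im,x,y,72)[:2] for y,x in zip(*np.where(k))]);c=np.average(Pw,axis=0,weights=w)
C=np.cov(Pw.T,aweights=w);e,v=np.linalg.eigh(C);v=v[:,1];print('stripe mid',c,np.degrees(np.arctan2(v[1],v[0]))%180,onz(im,*a,72),onz(im,*b,72))
# recheck pointer
print('ptr',onz(im,366.2,316,35))
o=ctrl.get_obs();R=Ro.from_rotvec(o['orientation']).as_matrix();print(R.round(3))
# tape etc
print('tape',onz(im,195,195,10),'wheel',onz(im,230,188,8),onz(im,288,189,8))
```

```text
stripe mid [547.91708974 130.50441142] 173.13962198339757 [570.0301317  126.65360745  72.        ] [525.75081515 131.69102197  72.        ]
ptr [ 404.42337605 -146.80857252   35.        ]
[[ 0.909 -0.     0.416]
 [-0.416 -0.     0.909]
 [-0.    -1.    -0.001]]
tape [625.83622365 164.23399934  10.        ] wheel [639.1827498   99.69994326   8.        ] [636.72394774  -7.71999907   8.        ]
```

```bash
python3 -m creep '[{"tx":50,"ty":-76,"tz":0},{"tx":96,"ty":-146,"tz":0},{"tx":144,"ty":-219,"tz":0},{"tx":192,"ty":-292,"tz":0},{"tx":240,"ty":-365,"tz":-5},{"tx":275,"ty":-420,"tz":-20},{"tx":287,"ty":-438,"tz":-34},{"tx":287,"ty":-438,"tz":-34},{"tx":287,"ty":-438,"tz":-34}]'
python3 - <<'E'
from h import *
im=grab('wrist','w1.png');print(ctrl.get_obs()['qpos'].round(2),proj(im,[547.5,129.5,72]))
E
```

```text
[ 1.12  0.42  1.63  0.    1.09 -0.02] [103.1986452  567.85952762]schema error: expected keys tx, ty, tz, rx, ry, rz, fingers
```

View pics/w1.png

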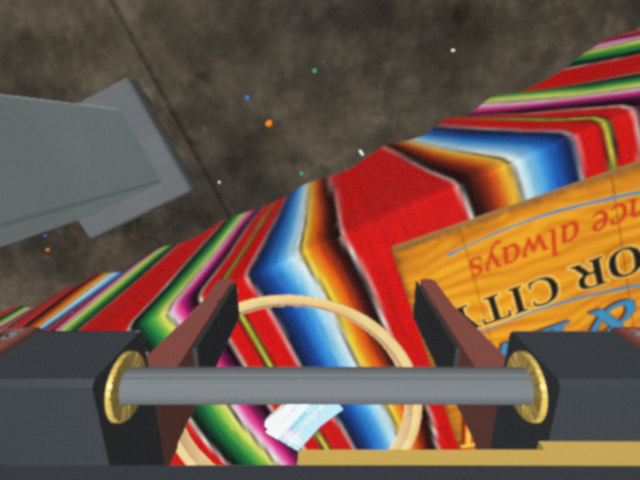

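The picture is unchanged because the move was refused. Every key is required in each row.

```bash
python3 -m creep '[{"tx":50,"ty":-76,"tz":0,"rx":0,"ry":0,"rz":0,"fingers":0},{"tx":96,"ty":-146,"tz":0,"rx":0,"ry":0,"rz":0,"fingers":0},{"tx":144,"ty":-219,"tz":0,"rx":0,"ry":0,"rz":0,"fingers":0},{"tx":192,"ty":-292,"tz":0,"rx":0,"ry":0,"rz":0,"fingers":0},{"tx":240,"ty":-365,"tz":-5,"rx":0,"ry":0,"rz":0,"fingers":0},{"tx":275,"ty":-420,"tz":-20,"rx":0,"ry":0,"rz":0,"fingers":0},{"tx":287,"ty":-438,"tz":-34,"rx":0,"ry":0,"rz":0,"fingers":0},{"tx":287,"ty":-438,"tz":-34,"rx":0,"ry":0,"rz":0,"fingers":0},{"tx":287,"ty":-438,"tz":-34,"rx":0,"ry":0,"rz":0,"fingers":0},{"tx":287,"ty":-438,"tz":-34,"rx":0,"ry":0,"rz":0,"fingers":0}]'
python3 - <<'E'
from h import *
im=grab('wrist','w2.png');print(ctrl.get_obs()['qpos'].round(2),proj(im,[547.5,129.5,72]))
E
```

```text
t: 1.6
ee_pos: [547.4, 128.8, 159.3]
orientation: [-1.544, 0.339, -0.338]
ft_force: [-0.3, -0.1, -0.2]
width: 87.8
[ 0.21  0.37  1.8   0.    0.97 -0.93] [326.38333423 235.64150739]
```

View pics/w2.png

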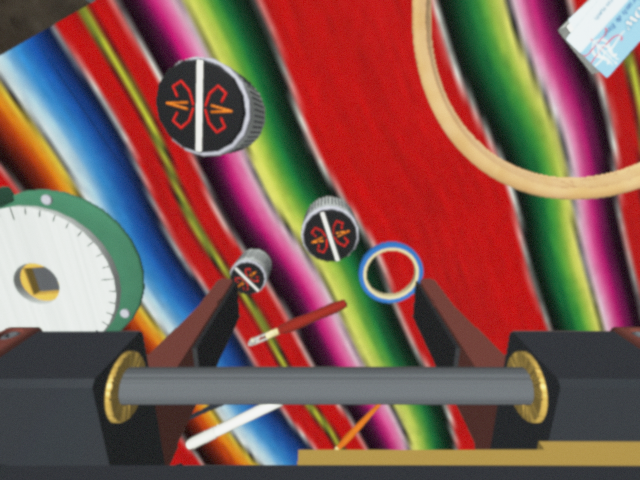

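The wrist view shows the middle mandrel's cap at about (330,233), near the predicted (326,236). The small look-alike is at (251,272) and the tape at (391,272). I'll measure the cap from this nearer view.

Run:
```python
from h import *
from scipy.spatial.transform import Rotation as Ro
im=grab('wrist');p=im['pixels'].astype(int)
a=np.array([322.,211.]);b=np.array([339.,258.])
t=(b-a)/np.hypot(*(b-a));n=np.array([-t[1],t[0]]);yy,xx=np.mgrid[:480,:640]
s=(xx-a[0])*t[0]+(yy-a[1])*t[1];d=(xx-a[0])*n[0]+(yy-a[1])*n[1]
k=(s>4)&(s<44)&(abs(d)<6);w=np.clip(p.min(2)-90,0,None)[k].astype(float)
P=np.array([onz(im,x,y,72)[:2] for y,x in zip(*np.where(k))]);c=np.average(P,axis=0,weights=w)
v=np.linalg.eigh(np.cov(P.T,aweights=w))[1][:,1];print(c,np.degrees(np.arctan2(v[1],v[0])))
cr=p[195:275,290:370].astype(np.uint8);cv2.imwrite('pics/c2.png',cv2.resize(cr,None,fx=7,fy=7,interpolation=cv2.INTER_CUBIC))
j=np.array([.416,.909])
for q in(57,-57):
    P=np.r_[np.array([547.4,129])+q*j,26];print(P,proj(im,P))
```

```text
[546.31885386 131.94198898] 172.88498147966013
[571.112 180.813  26.   ] [385.77609914 223.35037595]
[523.688  77.187  26.   ] [264.15829398 223.40631929]
```

View pics/c2.png

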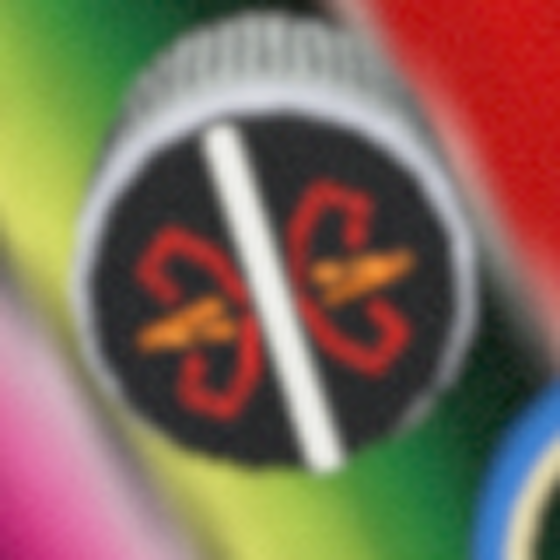

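Run:
```python
from h import *
im=grab('wrist')
print(onz(im,328.9,236.6,72), onz(im,329,235.5,72))
im=grab('top');print(onz(im,205.1,230.8,72)); print(onz(im,180+100/4-.4,180+205/4-.4,72))
```

```text
[548.29223844 132.87312576  72.        ] [547.47919502 133.33124683  72.        ]
[547.72612951 129.20903415  72.        ]
[547.6415489  130.07282153  72.        ]
```

```bash
python3 -m creep '[{"tx":1,"ty":2,"tz":-40,"rx":0,"ry":0,"rz":0,"fingers":0},{"tx":1,"ty":2,"tz":-80,"rx":0,"ry":0,"rz":0,"fingers":0},{"tx":1,"ty":2,"tz":-110,"rx":0,"ry":0,"rz":0,"fingers":0},{"tx":1,"ty":2,"tz":-125,"rx":0,"ry":0,"rz":0,"fingers":0},{"tx":1,"ty":2,"tz":-125,"rx":0,"ry":0,"rz":0,"fingers":0},{"tx":1,"ty":2,"tz":-125,"rx":0,"ry":0,"rz":0,"fingers":60},{"tx":1,"ty":2,"tz":-125,"rx":0,"ry":0,"rz":0,"fingers":120},{"tx":1,"ty":2,"tz":-125,"rx":0,"ry":0,"rz":0,"fingers":255},{"tx":1,"ty":2,"tz":-125,"rx":0,"ry":0,"rz":0,"fingers":255},{"tx":1,"ty":2,"tz":-125,"rx":0,"ry":0,"rz":0,"fingers":255}]'
python3 - <<'E'
from h import *
im=grab('wrist','w3.png')
E
```

```text
t: 3.05
ee_pos: [548.0, 132.4, 35.1]
orientation: [-1.544, 0.336, -0.337]
ft_force: [-1.1, -0.7, 1.9]
width: 46.5
```

View pics/w3.png

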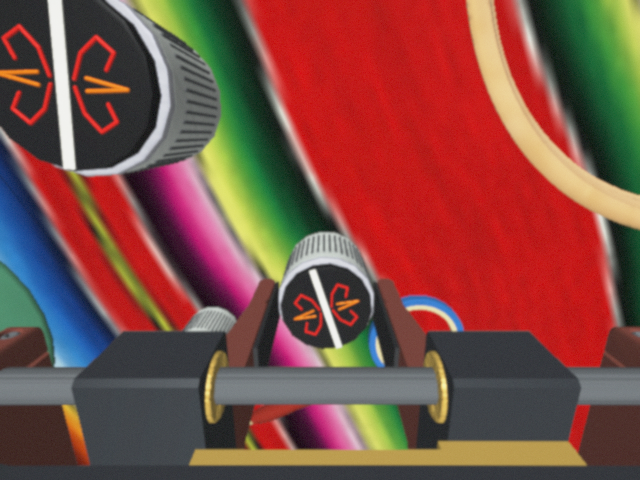

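The mandrel is between the fingers, with its cap at about (327,304). The opening reads 46.5 mm. I'll measure the in-hand offset and the stripe angle.

```bash
cat >> h.py <<'E'
def stripe(im,a,b,z,hw=8,thr=90):
    p=im['pixels'].astype(int);a=np.array(a,float);b=np.array(b,float);L=np.hypot(*(b-a))
    t=(b-a)/L;n=np.array([-t[1],t[0]]);yy,xx=np.mgrid[:480,:640]
    s=(xx-a[0])*t[0]+(yy-a[1])*t[1];d=(xx-a[0])*n[0]+(yy-a[1])*n[1]
    k=(s>5)&(s<L-5)&(abs(d)<hw);w=np.clip(p.min(2)-thr,0,None)[k].astype(float)
    P=np.array([onz(im,x,y,z)[:2] for y,x in zip(*np.where(k))]);c=np.average(P,axis=0,weights=w)
    v=np.linalg.eigh(np.cov(P.T,aweights=w))[1][:,1];return c,(np.degrees(np.arctan2(v[1],v[0]))+90)%180-90
E
python3 - <<'E'
from h import *
im=grab('wrist');p=im['pixels']
cv2.imwrite('pics/c3.png',cv2.resize(p[220:360,265:395],None,fx=4,fy=4,interpolation=cv2.INTER_CUBIC))
print(stripe(im,(312,269),(341,347),72))
print(onz(im,326.5,308,72),onz(im,312,269,72),onz(im,341,347,72))
E
```

```text
(array([548.59444279, 132.07026405]), np.float64(-7.054274849825163))
[548.66007827 132.69204655  72.        ] [527.77307661 134.8571334   72.        ] [571.04836788 130.37253459  72.        ]
```

View pics/c3.png

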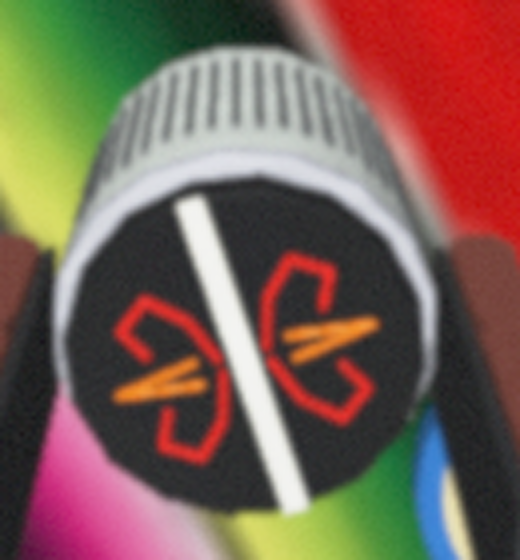

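```bash
python3 -m creep '[{"tx":0,"ty":0,"tz":45,"rx":0,"ry":0,"rz":0,"fingers":255},{"tx":0,"ty":0,"tz":85,"rx":0,"ry":0,"rz":0,"fingers":255},{"tx":-10,"ty":-45,"tz":85,"rx":0,"ry":0,"rz":-0.05,"fingers":255},{"tx":-22,"ty":-95,"tz":85,"rx":0,"ry":0,"rz":-0.1,"fingers":255},{"tx":-34,"ty":-145,"tz":85,"rx":0,"ry":0,"rz":-0.15,"fingers":255},{"tx":-46,"ty":-195,"tz":85,"rx":0,"ry":0,"rz":-0.2,"fingers":255},{"tx":-57,"ty":-243,"tz":85,"rx":0,"ry":0,"rz":-0.222,"fingers":255},{"tx":-65.7,"ty":-279.4,"tz":75,"rx":0,"ry":0,"rz":-0.222,"fingers":255},{"tx":-65.7,"ty":-279.4,"tz":75,"rx":0,"ry":0,"rz":-0.222,"fingers":255},{"tx":-65.7,"ty":-279.4,"tz":75,"rx":0,"ry":0,"rz":-0.222,"fingers":255}]'
python3 - <<'E'
from h import *
im=grab('wrist','w4.png');grab('scene','s4.png');grab('top','t4.png');print(proj(im,[482.5,-146.5,37]))
E
```

```text
t: 4.4
ee_pos: [481.8, -146.6, 109.5]
orientation: [-1.51, 0.511, -0.509]
ft_force: [-0.2, 0.1, -2.6]
width: 46.6
[326.07922341 241.80813855]
```

View pics/w4.png

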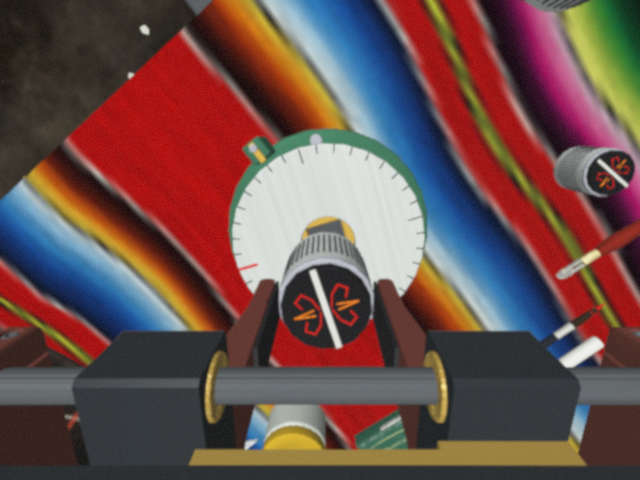

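View pics/s4.png

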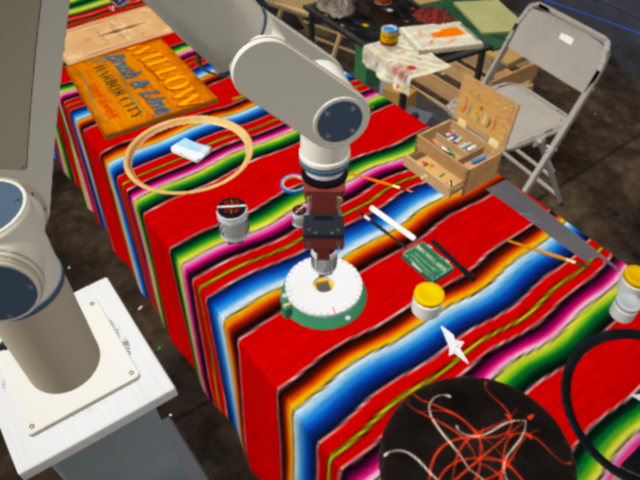

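The wrist view shows the cap still centred in the hand at (326,305). The platter's edge and red mark (248,267) are visible, with the bore behind the barrel. I'll cross-check the platter's centre and recess angle in this same camera.

Run:
```python
from h import *
im=grab('wrist');p=im['pixels'].astype(int)
w=((p.max(2)-p.min(2))<35)&(p.min(2)>170)
w[:120]=0;w[330:]=0;w[:,:225]=0;w[:,435:]=0
n,l,s,c=cv2.connectedComponentsWithStats(w.astype(np.uint8));i=1+np.argmax(s[1:,4]);m=(l==i).astype(np.uint8)
cn,_=cv2.findContours(m,cv2.RETR_EXTERNAL,cv2.CHAIN_APPROX_NONE);h=cv2.convexHull(max(cn,key=len))[:,0]
h=np.array([q for q in h if q[1]<262])
P=np.array([onz(im,u,v,37)[:2] for u,v in h])
for _ in range(4):
    s=np.linalg.lstsq(np.c_[2*P,np.ones(len(P))],(P**2).sum(1),rcond=None)[0];r=np.sqrt(s[2]+s[0]**2+s[1]**2);e=np.hypot(*(P-s[:2]).T)-r;P=P[abs(e)<max(1.2,1.5*e.std())]
print('centre',s[:2],r,len(P),e.std())
yy,xx=np.mgrid[:480,:640];B,G,R=[p[...,k] for k in range(3)]
d=(R-G>40)&(R>150)&(yy>255)&(yy<278)&(xx>236)&(xx<264)
Q=np.array([onz(im,x,y,37)[:2] for y,x in zip(*np.where(d))]);q=Q.mean(0);v=np.linalg.eigh(np.cov(Q.T))[1][:,1]
dd=q-s[:2];print('red',q,np.hypot(*dd),np.degrees(np.arctan2(dd[1],dd[0])),np.degrees(np.arctan2(v[1],v[0])),len(Q))
o=ctrl.get_obs()
print(stripe(im,(312.4,269.9),(340.5,348),72+o['ee_pos'][2]-35.1),o['ee_pos'])
# pointer: yellow
y=(R-B>70)&(G>120)&(yy>135)&(yy<172)&(xx>240)&(xx<285);Y=np.argwhere(y)[:,::-1];print(Y.min(0),Y.max(0),Y.mean(0))
pp=onz(im,*Y.mean(0),35)[:2]-s[:2];print('ptr',pp,np.hypot(*pp),np.degrees(np.arctan2(pp[1],pp[0])))
cv2.imwrite('pics/c4.png',cv2.resize(im['pixels'][125:185,235:345],None,fx=7,fy=7,interpolation=cv2.INTER_CUBIC))
```

```text
centre [ 483.64304824 -145.73726279] 73.69975937735234 26 0.1313554881404301
red [ 461.5255271  -211.00680974] 68.91515436320648 -108.71968637152078 85.79134803705193 92
(array([ 483.345112  , -146.49079402]), np.float64(-19.70656846915631)) [ 482.43421711 -146.04067453  109.87622994]
[253 149] [264 161] [258.72619048 155.55952381]
ptr [-81.6239496   -0.12765504] 81.62404942666079 -179.9103928535079
```

View pics/c4.png

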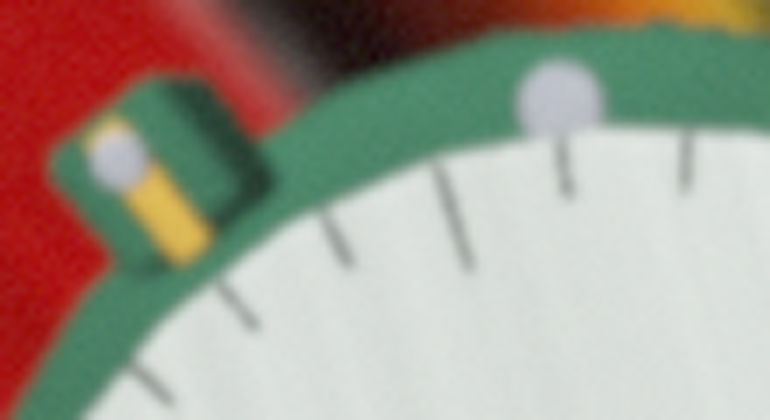

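```bash
python3 -m creep '[{"tx":0.3,"ty":0.6,"tz":-20,"rx":0,"ry":0,"rz":0,"fingers":255},{"tx":0.3,"ty":0.6,"tz":-34,"rx":0,"ry":0,"rz":0,"fingers":255},{"tx":0.3,"ty":0.6,"tz":-40,"rx":0,"ry":0,"rz":0,"fingers":255},{"tx":0.3,"ty":0.6,"tz":-43,"rx":0,"ry":0,"rz":0,"fingers":255},{"tx":0.3,"ty":0.6,"tz":-44,"rx":0,"ry":0,"rz":0,"fingers":255},{"tx":0.3,"ty":0.6,"tz":-44,"rx":0,"ry":0,"rz":0,"fingers":255}]'
```

```text
t: 5.35
ee_pos: [482.7, -146.5, 66.1]
orientation: [-1.51, 0.509, -0.51]
ft_force: [0.1, 0.2, -2.4]
width: 46.9
```

```bash
python3 -m creep '[{"tx":0,"ty":0,"tz":-1,"rx":0,"ry":0,"rz":0,"fingers":255},{"tx":0,"ty":0,"tz":-2,"rx":0,"ry":0,"rz":0,"fingers":255},{"tx":0,"ty":0,"tz":-3,"rx":0,"ry":0,"rz":0,"fingers":255},{"tx":0,"ty":0,"tz":-3,"rx":0,"ry":0,"rz":0,"fingers":255}]'
```

```text
t: 5.85
ee_pos: [482.3, -146.4, 62.7]
orientation: [-1.51, 0.51, -0.509]
ft_force: [0.7, 0.5, -3.4]
width: 46.3
```

```bash
python3 -m creep '[{"tx":0,"ty":0,"tz":-1,"rx":0,"ry":0,"rz":0,"fingers":255},{"tx":0,"ty":0,"tz":-2,"rx":0,"ry":0,"rz":0,"fingers":255},{"tx":0,"ty":0,"tz":-2,"rx":0,"ry":0,"rz":0,"fingers":255}]'; python3 -c "
from h import *
o=ctrl.get_obs();print(o['ee_pos'],o['ft_force'],o['moment'])"
```

```text
t: 6.22
ee_pos: [483.3, -146.3, 61.2]
orientation: [-1.509, 0.508, -0.511]
ft_force: [1.9, 1.6, -2.0]
width: 46.8
[ 483.27565313 -146.32603722   61.16378056] [ 1.86810939  1.64318487 -1.96751249] [ 0.4400695  -0.32081452  0.01007037]
```

```bash
python3 -m creep '[{"tx":0.4,"ty":0.4,"tz":-1,"rx":0,"ry":0,"rz":0,"fingers":255},{"tx":0.4,"ty":0.4,"tz":-2,"rx":0,"ry":0,"rz":0,"fingers":255},{"tx":0.4,"ty":0.4,"tz":-2,"rx":0,"ry":0,"rz":0,"fingers":255}]'; python3 -c "
from h import *
o=ctrl.get_obs();print(o['ee_pos'],o['ft_force'],o['moment'])"
```

```text
t: 6.6
ee_pos: [482.4, -145.8, 58.4]
orientation: [-1.51, 0.51, -0.509]
ft_force: [0.3, 1.1, -3.2]
width: 46.7
[ 482.44647613 -145.84862499   58.40954095] [ 0.30720676  1.0963667  -3.19738427] [ 0.21362132 -0.10835503 -0.05931909]
```

```bash
python3 -m creep '[{"tx":0,"ty":0,"tz":-1,"rx":0,"ry":0,"rz":0,"fingers":255},{"tx":0,"ty":0,"tz":-2,"rx":0,"ry":0,"rz":0,"fingers":255},{"tx":0,"ty":0,"tz":-2,"rx":0,"ry":0,"rz":0,"fingers":255}]'; python3 -m creep '[{"tx":0,"ty":0,"tz":-0.5,"rx":0,"ry":0,"rz":0,"fingers":255},{"tx":0,"ty":0,"tz":-1,"rx":0,"ry":0,"rz":0,"fingers":255},{"tx":0,"ty":0,"tz":-1,"rx":0,"ry":0,"rz":0,"fingers":255}]';python3 -c "
from h import *
o=ctrl.get_obs();print(o['ee_pos'],o['ft_force'],o['moment'])
grab('wrist','w5.png')"
```

```text
t: 6.98
ee_pos: [482.7, -146.0, 56.6]
orientation: [-1.51, 0.51, -0.509]
ft_force: [-0.0, 0.6, -3.3]
width: 46.8
t: 7.35
ee_pos: [482.7, -145.9, 56.1]
orientation: [-1.51, 0.51, -0.509]
ft_force: [-2.0, 0.9, 4.0]
width: 46.7
[ 482.69616952 -145.93210703   56.0994897 ] [-2.03337461  0.94802595  3.99808981] [0.34460971 0.41017387 0.00098839]
```

View pics/w5.png

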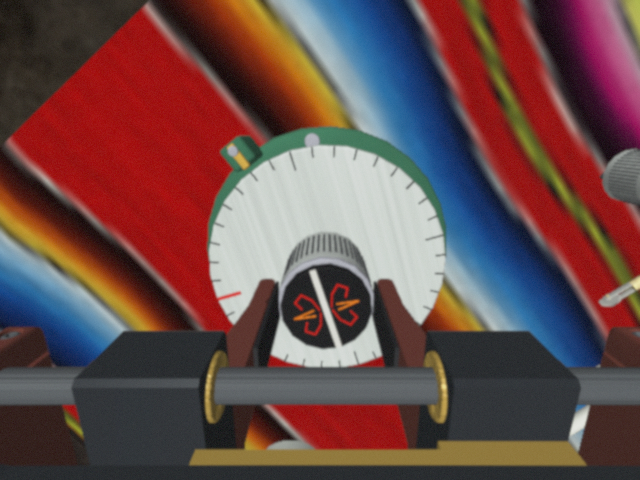

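The foot went in and the shoulder touched down: TCP z is 56.1, which is the expected 35.1 + 21, and there is contact force. The view shows the barrel seated on the platter. Now I'll turn it anticlockwise.

```bash
python3 -m creep '[{"tx":0,"ty":0,"tz":0.3,"rx":0,"ry":0,"rz":0.04,"fingers":255},{"tx":0,"ty":0,"tz":0.3,"rx":0,"ry":0,"rz":0.08,"fingers":255},{"tx":0,"ty":0,"tz":0.3,"rx":0,"ry":0,"rz":0.12,"fingers":255},{"tx":0,"ty":0,"tz":0.3,"rx":0,"ry":0,"rz":0.16,"fingers":255},{"tx":0,"ty":0,"tz":0.3,"rx":0,"ry":0,"rz":0.2,"fingers":255},{"tx":0,"ty":0,"tz":0.3,"rx":0,"ry":0,"rz":0.24,"fingers":255},{"tx":0,"ty":0,"tz":0.3,"rx":0,"ry":0,"rz":0.28,"fingers":255},{"tx":0,"ty":0,"tz":0.3,"rx":0,"ry":0,"rz":0.31,"fingers":255},{"tx":0,"ty":0,"tz":0.3,"rx":0,"ry":0,"rz":0.33,"fingers":255},{"tx":0,"ty":0,"tz":0.3,"rx":0,"ry":0,"rz":0.33,"fingers":255}]';python3 -c "
from h import *
o=ctrl.get_obs();print(o['ee_pos'],o['ft_force'],o['moment'])
grab('wrist','w6.png')"
```

```text
t: 8.65
ee_pos: [483.1, -145.9, 56.1]
orientation: [-1.556, 0.252, -0.252]
ft_force: [0.7, 3.6, 0.4]
width: 47.0
[ 483.11010612 -145.90056053   56.11475069] [0.72772325 3.58298094 0.4294068 ] [ 0.82345217 -0.29030993 -0.18379783]
```

View pics/w6.png

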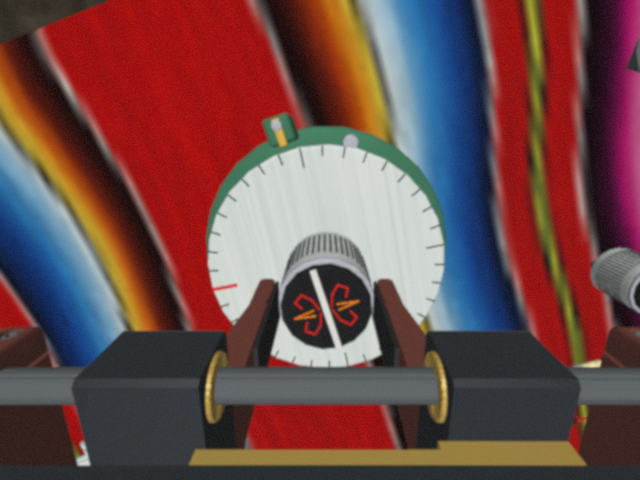

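The stripe still runs from (313,270) to (340,347) in the hand's view, so it hasn't slipped. The pointer is at about (281,136) and the platter followed. I'll measure the remaining angle.

```bash
cat > m.py <<'E'
from h import *
im=grab('wrist');p=im['pixels'].astype(int);B,G,R=[p[...,k] for k in range(3)]
yy,xx=np.mgrid[:480,:640]
print('stripe',stripe(im,(312.4,269.9),(340.5,348),93))
w=((p.max(2)-p.min(2))<35)&(p.min(2)>170);w[:120]=0;w[300:]=0;w[:,:200]=0;w[:,450:]=0
n,l,s,c=cv2.connectedComponentsWithStats(w.astype(np.uint8));i=1+np.argmax(s[1:,4])
cn,_=cv2.findContours((l==i).astype(np.uint8),cv2.RETR_EXTERNAL,cv2.CHAIN_APPROX_NONE);h=cv2.convexHull(max(cn,key=len))[:,0]
h=np.array([q for q in h if q[1]<275]);P=np.array([onz(im,u,v,37)[:2] for u,v in h])
for _ in range(4):
    s=np.linalg.lstsq(np.c_[2*P,np.ones(len(P))],(P**2).sum(1),rcond=None)[0];r=np.sqrt(s[2]+s[0]**2+s[1]**2);e=np.hypot(*(P-s[:2]).T)-r;P=P[abs(e)<max(1.2,1.5*e.std())]
print('centre',s[:2],r,e.std())
y=(R-B>70)&(G>120)&(yy>115)&(yy<155)&(xx>255)&(xx<305);Y=np.argwhere(y)[:,::-1];Q=np.array([onz(im,*q,35)[:2] for q in Y]);q=Q.mean(0)-s[:2]
v=np.linalg.eigh(np.cov(Q.T))[1][:,1];print('ptr',Y.mean(0),q,np.hypot(*q),'radial',np.degrees(np.arctan2(q[1],q[0])),'line',np.degrees(np.arctan2(v[1],v[0])))
d=(R-G>40)&(R>150)&(yy>275)&(yy<298)&(xx>212)&(xx<240);Q=np.array([onz(im,x,y,37)[:2] for y,x in zip(*np.where(d))]);q=Q.mean(0)-s[:2];print('red',np.hypot(*q),np.degrees(np.arctan2(q[1],q[0])))
E
python3 m.py
python3 - <<'E'
from h import *
from scipy.ndimage import map_coordinates
im=cv2.imread('pics/top0.png');im2=ctrl.get_image('top');im2['pixels']=im;p=im.astype(int)
yy,xx=np.mgrid[:480,:640];w=np.clip(p[...,2]-p[...,0]-30,0,None)*((yy>313)&(yy<323)&(xx>361)&(xx<372)&(p[...,1]>110))
u,v=(w*xx).sum()/w.sum(),(w*yy).sum()/w.sum();P=onz(im2,u,v,35)[:2]-[482.55,-146.5];print('top ptr',u,v,P,np.degrees(np.arctan2(P[1],P[0])))
E
```

```text
stripe (array([ 484.08413654, -146.14165382]), np.float64(-1.2964574718596396))
centre [ 483.57797799 -145.97545791] 73.57434556191595 0.12294480327802082
ptr [280.48571429 136.82857143] [-82.09675612   0.15640276] 82.09690510205051 radial 179.89084578162056 line 177.00559668755972
red 67.58781497479185 -95.5817796273405
top ptr 366.06547905633124 317.66345690900334 [-8.09856599e+01 -4.97853490e-02] -179.96477783819915
```

```bash
python3 -m creep '[{"tx":0,"ty":0,"tz":0,"rx":0,"ry":0,"rz":0.01,"fingers":255},{"tx":0,"ty":0,"tz":0,"rx":0,"ry":0,"rz":0.021,"fingers":255},{"tx":0,"ty":0,"tz":0,"rx":0,"ry":0,"rz":0.021,"fingers":255},{"tx":0,"ty":0,"tz":0,"rx":0,"ry":0,"rz":0.021,"fingers":255}]';python3 m.py; python3 -c "
from h import *
o=ctrl.get_obs();print(o['ee_pos'],o['ft_force'],o['moment'])"
```

```text
t: 9.3
ee_pos: [483.0, -146.0, 56.1]
orientation: [-1.558, 0.235, -0.236]
ft_force: [2.7, 4.1, 0.8]
width: 46.8
stripe (array([ 483.94964723, -146.17689312]), np.float64(-0.11693062701937151))
centre [ 483.42039255 -145.87722535] 73.45690850823755 0.16107501039147398
ptr [283.54676259 136.        ] [-8.19668404e+01  6.41418450e-02] 81.96686547185905 radial 179.95516410977064 line 177.9285954252457
red 67.66973960680329 -94.29178623034542
[ 482.94447008 -145.97477101   56.1014306 ] [1.55608794 4.96832162 0.74849347] [ 1.04989518 -0.50206765 -0.21737324]
```

```bash
python3 -m creep '[{"tx":0,"ty":0.4,"tz":0,"rx":0,"ry":0,"rz":0,"fingers":255},{"tx":0,"ty":0.4,"tz":0,"rx":0,"ry":0,"rz":0,"fingers":110},{"tx":0,"ty":0.4,"tz":0,"rx":0,"ry":0,"rz":0,"fingers":90},{"tx":0,"ty":0.4,"tz":0,"rx":0,"ry":0,"rz":0,"fingers":50},{"tx":0,"ty":0.4,"tz":0,"rx":0,"ry":0,"rz":0,"fingers":0},{"tx":0,"ty":0.4,"tz":0,"rx":0,"ry":0,"rz":0,"fingers":0},{"tx":0,"ty":0.4,"tz":0,"rx":0,"ry":0,"rz":0,"fingers":0}]';python3 m.py; python3 -c "
from h import *
grab('wrist','w7.png')"
```

```text
t: 10.22
ee_pos: [482.8, -145.6, 56.1]
orientation: [-1.558, 0.235, -0.235]
ft_force: [0.1, -0.5, -0.3]
width: 87.5
stripe (array([ 483.86853728, -146.02228892]), np.float64(-0.6260757268934185))
centre [ 483.16652199 -145.74655656] 73.21079784683359 0.21028254182297676
ptr [283.18656716 136.85820896] [-8.14950433e+01 -6.07147712e-02] 81.49506590096668 radial -179.95731397444973 line 178.2423250473117
red nan nanm.py:14: RuntimeWarning: Mean of empty slice.
  d=(R-G>40)&(R>150)&(yy>275)&(yy<298)&(xx>212)&(xx<240);Q=np.array([onz(im,x,y,37)[:2] for y,x in zip(*np.where(d))]);q=Q.mean(0)-s[:2];print('red',np.hypot(*q),np.degrees(np.arctan2(q[1],q[0])))
  ret = ret.dtype.type(ret / rcount)
```

View pics/w7.png

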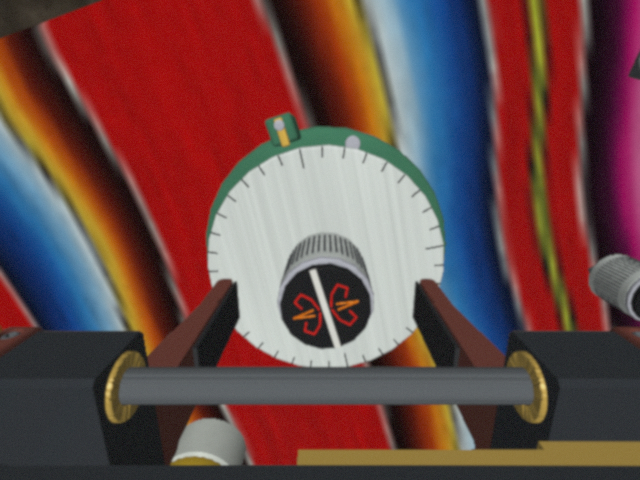

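The fingers are open and the mandrel stands seated, with the stripe within about 0.6° of the pointer line. I'll lift clear and check with the top and scene cameras.

```bash
python3 -m creep '[{"tx":0,"ty":0,"tz":30,"rx":0,"ry":0,"rz":0,"fingers":0},{"tx":0,"ty":0,"tz":75,"rx":0,"ry":0,"rz":0,"fingers":0},{"tx":0,"ty":0,"tz":130,"rx":0,"ry":0,"rz":0,"fingers":0},{"tx":-20,"ty":50,"tz":140,"rx":0,"ry":0,"rz":0,"fingers":0},{"tx":-40,"ty":100,"tz":150,"rx":0,"ry":0,"rz":0,"fingers":0},{"tx":-50,"ty":155,"tz":150,"rx":0,"ry":0,"rz":0,"fingers":0},{"tx":-50,"ty":210,"tz":150,"rx":0,"ry":0,"rz":0,"fingers":0},{"tx":-50,"ty":265,"tz":150,"rx":0,"ry":0,"rz":0,"fingers":0},{"tx":-50,"ty":300,"tz":150,"rx":0,"ry":0,"rz":0,"fingers":0},{"tx":-50,"ty":300,"tz":150,"rx":0,"ry":0,"rz":0,"fingers":0}]'
python3 - <<'E'
from h import *
im=grab('top','t8.png');grab('scene','s8.png')
cv2.imwrite('pics/c8.png',cv2.resize(im['pixels'][220:335,310:420],None,fx=5,fy=5,interpolation=cv2.INTER_CUBIC))
a=proj(im,[505,-146.5,93]);b=proj(im,[460,-146.5,93]);print(a,b,stripe(im,a,b,93,5))
E
```

```text
t: 11.58
ee_pos: [432.7, 156.2, 206.1]
orientation: [-1.558, 0.232, -0.233]
ft_force: [0.3, -0.7, 0.1]
width: 87.6
[367.85792885 253.83335376] [368.17319069 281.08872178] (array([ 482.25647453, -146.87429925]), np.float64(-0.7867616248968261))
```

View pics/c8.png

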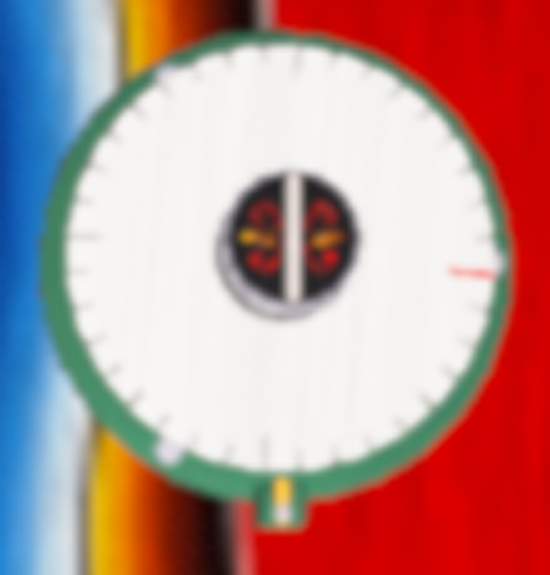

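View pics/s8.png

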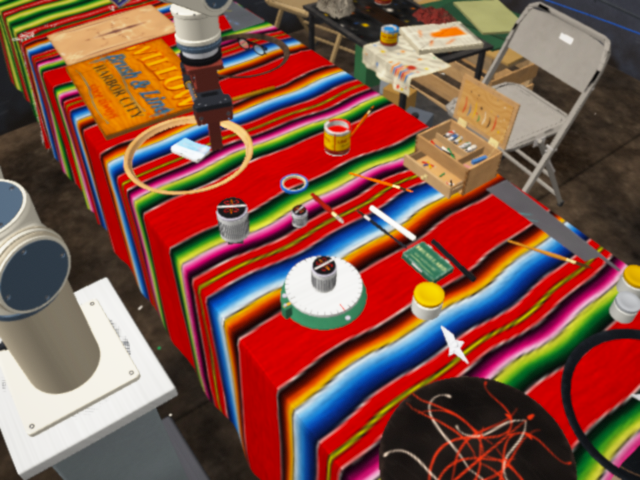

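View pics/t8.png

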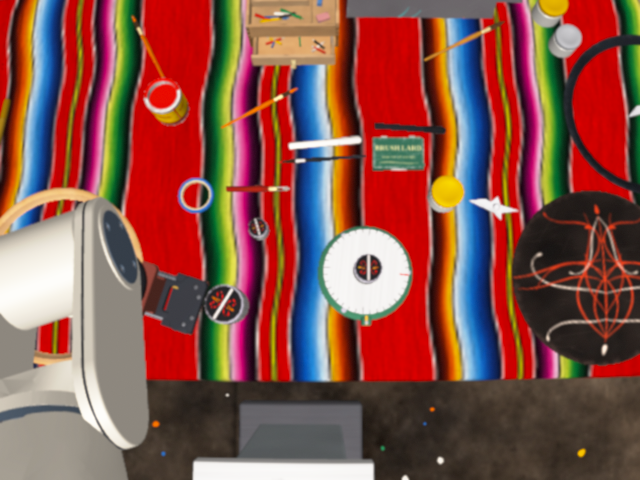

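The top view shows the stripe in line with the pointer, the mandrel upright at (367,268), and the jar, tape and pounce wheel where they were. I'm handing in the job.

```bash
python3 -c "
from workcell import ctrl
print(ctrl.close_job())"
```

```text
the job is handed in; nothing more can be done
None
```

The mandrel is seated home in the turntable, its stripe is in line with the brass pointer to within about 1°, and I handed the job in at about 11.7 s. I gripped the middle-sized mandrel and eased its foot into the recess. It needed only small sideways nudges at low force. I then turned mandrel and platter about 20° anticlockwise, let go and backed off.

- **Fully home:** the tool came down 21 mm higher than where it gripped the mandrel on the table. That matches the height for fully home, and contact was felt there at about 4 N. After release the mandrel stood upright, and the top camera put its axis within about 0.5 mm of the platter's.
- **Stripe:** it was about 0.6° off the pointer line by the wrist camera and 0.8° by the top camera. It read 0.1° just before release, so it may have shifted slightly on letting go, or that may be measuring noise.
- **Bystanders:** the jar, tape and pounce wheel look unmoved in the last top view, judged by eye. The robot ended clear with no contact force.

Some readings disagreed:
- The two cameras differed by up to 3 mm on the mandrel's start position and about 1 mm on the platter's centre.
- The grip read 46.5–47 mm on the 48 mm barrel.
- The red-mark check failed after the fingers opened, because the mark was not detected in the wrist picture; I did not need it.
- My first move was refused for missing keys, so nothing moved then.

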